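# Release a cast coaster and slide it into its matching pocket

### The job

Swing the hold-down finger up and over so that it stays open clear of the orange cast coaster; do not drag the coaster about while the finger is still down on it. Then slide the coaster along the board, without lifting it off, into the pocket plate whose pocket has the coaster's shape, until it has dropped in and lies flat on the pocket floor. Leave the finger open and do not disturb the two cups and the vial beside the board.

Things in the scene. Friction and masses are not known exactly. Their poses are not given: they have to be found in the camera images.
- board: Fixed plywood loading board, 380 (its x) x 340 (y) mm, on the table; origin on its underside, 200 mm from the near edge, midway across; x away from the robot, y left, turned up to 0.2 rad. Near part (board x -195 to +15 mm): flat grey slide deck, top 20 mm above the table. Far part: two blue pocket plates side by side, tops level with the deck.
- finger (a joint): Weighted hold-down finger (steel bar 144 x 12 x 5 mm) hinged about board x at the deck's left edge. 0 = closed: level, pointing right (board -y), pad resting on the coaster. Grows as the tip swings up and over to the left; pi/2 upright, stop 1.95. Released below about 1.65 it may fall shut, beyond it falls to the stop and stays. About 1 N at the tip lifts it.
- finger_hinge (a point): Point on the finger's hinge axis, 40 mm above the table, between two bracket cheeks 48 mm high (32 mm over both along board x) at the deck's left edge (board x -90, y +157 mm).
- finger_tab (a point): Point in the red grip tab on the finger's tip. Closed, the tab stands up from the bar, 14 mm along board x, 12 mm along board y, 2 to 32 mm above the bar's middle; this point is 137 mm from the hinge along the bar and 20 mm above it (60 mm above the table). Moves with the finger.
- coaster: Orange cast resin coaster, 96 x 96 mm square, 12 mm thick, bevelled 2 mm, 0.1 to 0.17 kg, lying loose on the deck under the finger; origin at the centre of its underside, z up. The four sides are alike; at the start it is turned up to 0.2 rad from square with the board.
- square_plate: Fixed blue plate 160 x 160 x 14 mm, left or right on the board, axes as the board's, origin at its underside's centre. Square pocket 101 x 101 mm, 7 deep (dark floor 13 mm above the table). A fence 9 mm high stands round its back and sides, flush with its walls; toward the robot it flares from 101 mm apart (30 mm before the origin) to about 145 (72 mm before it) to guide a part in.
- square_pocket (a point): Centre of the square pocket's floor; 12 mm beyond the plate's origin along board x, about 107 mm beyond the board's origin and 83 mm to its left or right.
- round_plate: Fixed blue pocket plate of the same outer size in the other place, with a round pocket 101 mm across, 7 mm deep, dark floor, and a rounded fence at the back.
- round_pocket (a point): Centre of the round pocket's floor.
- amber_cup: Bystander: clear cup with amber resin, 58 mm across, 38 high, right of the board; origin at the centre of its underside.
- gold_vial: Bystander: vial with white cap and gold powder, 31 mm across, 62 high, left of the board; origin at the centre of its underside.
- turq_cup: Bystander: clear cup with turquoise resin, 51 mm across, 34 high, left of the board; origin at the centre of its underside.
There are look-alikes about, which are no part of the job. Of the things like the coaster, leave any that is turquoise; of the rest the smaller one is meant.

How it is judged:
By the outcome, as a careful person would: the job done as asked, in the order asked, and still so for the second after the job is handed in, with the robot touching nothing.
It also fails if it takes over 70 s, if anything falls off the work surface, if the arm or the gripper's body presses on something with over 40 N, if the wrist force passes 120 N, or if a joint passes its speed limit or range.

### The arm

A 7-joint arm with a two-finger parallel gripper is mounted at the origin on a cart in front of the work surface, level with it; the furniture and walls round the work are solid. World frame = base frame: x ahead of the robot, y to its left, z up, the work surface at z = 0. Lengths are in m, angles in degrees, forces in N, time in s.
With the tool pointing down it reaches from about 0.425 to 0.875 m from the base axis. Payload 4.7 kg.
Tool frame: the origin (TCP) lies midway between the tips of the shut fingers; the grasp point (between the pads) lies 19 mm behind it (env.grip_point_offset is the distance from the TCP to the grasp point, in m); z points along the fingers, y is the line along which they close (so a half turn about z gives the same grasp; the last joint's range is limited). The gripper opens to 87 mm and grips with 3 to 60 N. Pads are 19 mm wide; open, the fingers measure 117 mm over their backs; the gripper's body (75 mm by 190 mm) begins 51 mm behind the grasp point.
Start: joints at [75.235, 18.392, -4.016, 83.108, 1.295, 78.541, -3.26], TCP at [0.174, -0.626, 0.2] pointing down, gripper open.
Joint ranges: [-163.93, 163.93], [-17.29, 119.83], [-79.2, 71.16], [3.27, 140.29], [-89.18, 269.18], [5.43, 117.66], [-154.24, 154.24]. Speed limits (degrees/s): [147.25, 147.25, 180, 180, 180, 180, 180].

### API

Orientations are given as [roll, pitch, yaw] about the fixed x, y, z axes, in that order (R = Rz(yaw) Ry(pitch) Rx(roll)).
In Python, from cell import env gives the robot as it stands.
- The arm moves only by the shell command python3 -m jog 'ROWS' [FORCE]. ROWS is JSON, a list of rows, each a list of 7 numbers: the shift along the tool's x, y, z in m, then the turn, a rotation vector about the tool's x, y, z in rad, then the finger opening in m, from 0 to 0.087. A call has 1 to 12 rows; each row shifts and turns the commanded pose from where the row before left it, along the tool's axes as they then stand; what a row does not reach is not made up. A row lasts 1/12 s, in which the tool goes at most 41.7 mm and 7.16 degrees, less where a joint would pass 70% of its speed; a pose out of reach is approached as far as the arm can. A call is refused whole if a number of a shift passes 0.0417 or a number of a turn 0.125, either way. A call with a gripper value outside its range is refused whole. The fingers move at their own pace and stop on an object; FORCE is the grip in N (left out, the last holds). Time passes only in rows, so rows that do not move let the fingers close. It gives the time, the measured TCP pose, the force, the opening and the grip force at its end, in the units of the state.
- env.get_obs(): the state, without advancing time (a new reading comes with each control period).
- env.read_camera(name): name is "scene" or "top" or "wrist"; returns the picture (480x640x3 uint8, blue, green, red); there is no depth.
- env.get_calibration(name): a dict with "fov_y" (degrees; the focal length in pixels is half the picture's height over the tangent of half this angle, whatever the lens; pixels are square), "cx", "cy" (the principal point, pixels), "k1" (the pictures are not rectified: a ray, as slopes to the right and down, at radius r is drawn at 1 + k1 r^2 times it, then the intrinsics apply), "pose" (4x4, takes a point from camera to world coordinates). Camera axes: x right, y up, looking along -z (the intrinsics and any distortion apply to the point x, -y, -z); pixel columns grow to the right and rows downward; lengths in m; the calibration is good to about 2 mm. A picture is of the moment at which its call begins: read the wrist's pose just before it. get_calibration takes no time and is no camera call; for the wrist camera it gives the pose at the moment of the call.
- env.sign_off(): hands the job in; it is judged then, once.
The state is a dict: "time_s": time; "qpos": joint angles; "joint_velocities": joint speeds; "effort": joint torques, N m; "tool_pos": TCP position; "tool_rot": TCP orientation; "force": force on the tool from outside, world axes, zero at the start; "wrist_torque": the same for the moment, N m; "grip_width": finger opening in m; "grasp_force": force on a finger pad.
Only numpy, scipy, OpenCV 4.12 (cv2) and the standard library are available. Lean on these libraries where they do the work, as an engineer would, in place of code of your own. Each camera call takes 0.05 s, during which the arm holds its last target. There are 200 camera calls.

## Working session

There is one attempt and no reset: what is moved stays moved. The work goes in short steps, Python scripts to look and compute and a shell command to move; the robot and the scene stay as the last step left them, time stands still between calls to the robot, and variables do not carry over. Pictures are saved under pics/ and viewed, at most 10 in all, crops included, and the job is handed in when it is done.

```bash
mkdir -p pics; ls; cat > h.py <<'E'
import numpy as np, cv2, json
from cell import env
def ray(c,u,v):
    f=240/np.tan(np.radians(c["fov_y"])/2)
    d=np.array([(u-c["cx"])/f,(v-c["cy"])/f]); p=d.copy()
    for _ in range(20): p=d/(1+c["k1"]*(p@p))
    T=np.array(c["pose"]); return T[:3,3],T[:3,:3]@np.array([p[0],-p[1],-1])
def hit(c,u,v,z):
    o,d=ray(c,u,v); return o+d*(z-o[2])/d[2]
def proj(c,P):
    f=240/np.tan(np.radians(c["fov_y"])/2)
    T=np.array(c["pose"]); q=T[:3,:3].T@(np.array(P)-T[:3,3]); s=np.array([q[0],-q[1]])/-q[2]
    s=s*(1+c["k1"]*(s@s)); return s*f+[c["cx"],c["cy"]]
E
python3 - <<'E'
from h import *
for n in ["scene","top"]:
    im=env.read_camera(n); cv2.imwrite(f"pics/{n}0.png",im); c=env.get_calibration(n); print(n,c["fov_y"],c["k1"],np.round(c["pose"],3).tolist())
o=env.get_obs(); print(o)
E
```

```text
pics
scene 49.10727022023848 0.029096049963388614 [[-0.589, 0.621, -0.518, -0.146], [-0.808, -0.458, 0.37, 0.474], [-0.008, 0.636, 0.772, 1.041], [0.0, 0.0, 0.0, 1.0]]
top 45.108441008635324 -0.16956052890680856 [[0.007, 0.981, -0.193, 0.254], [-1.0, 0.005, -0.007, 0.008], [-0.006, 0.193, 0.981, 1.447], [0.0, 0.0, 0.0, 1.0]]
{'time_s': 0.1, 'qpos': array([75.2333787 , 18.43386114, -4.0167866 , 83.16755214,  1.29772825,
       78.53965594, -3.26059763]), 'joint_velocities': array([ 0.01140268, -0.07246227,  0.05946229, -0.16091976, -0.05172973,
        0.08493508, -0.01610119]), 'effort': array([ 7.46634464e-05, -4.92571235e+01, -4.05735746e-01, -3.13398421e+01,
       -6.40459196e-02,  3.94616753e-02,  5.79726816e-05]), 'tool_pos': array([ 0.17432548, -0.6256456 ,  0.19868503]), 'tool_rot': array([-1.79904318e+02,  7.66058648e-03,  1.55773520e+01]), 'force': array([ 0.4172261 , -0.10719325,  0.38986974]), 'wrist_torque': array([-0.02010969, -0.0036674 ,  0.01421418]), 'grasp_force': 0.0, 'grip_width': 0.08696568187133799}
```

View pics/top0.png

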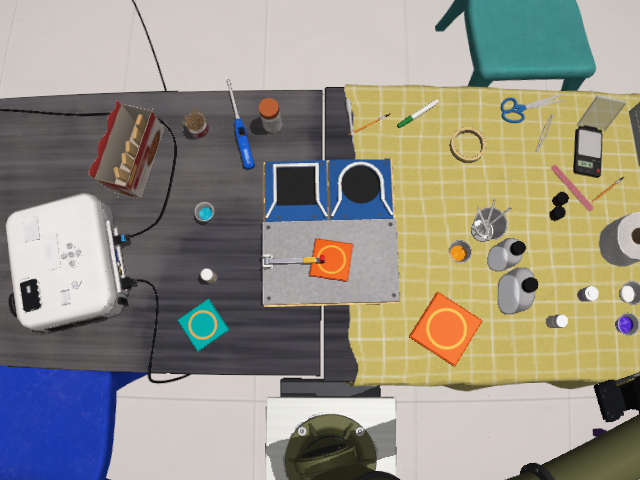

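View pics/scene0.png

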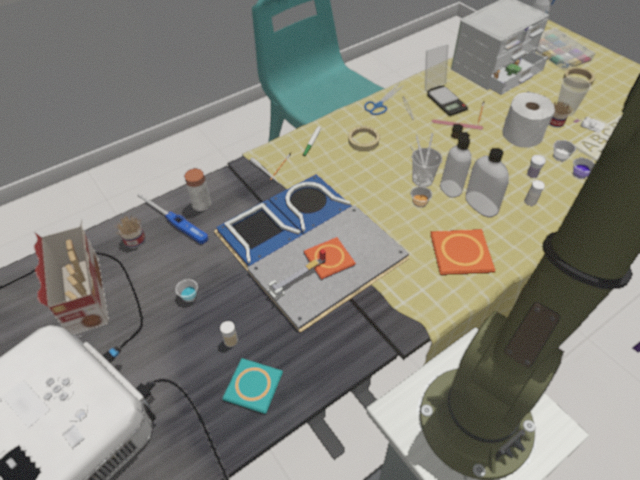

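The top view shows three coaster-like things: orange at (331,260) on the deck under the finger, a larger orange at (446,328) and a turquoise one at (203,325). The small orange one on the deck is meant. The square plate is on the left (295,185), the round one on the right (362,185). The hinge is at about (266,261) and the red tab at (321,259). Next I'll measure and make the confirming crop.

```bash
cat > m.py <<'E'
from h import *
def mask(im,lo,hi): return cv2.inRange(cv2.cvtColor(im,cv2.COLOR_BGR2HSV),lo,hi)
def rect(c,cnt,z):
    P=np.array([hit(c,*p,z)[:2] for p in cnt.reshape(-1,2)+0.0],np.float32)
    return cv2.minAreaRect(P)
E
python3 - <<'E'
from m import *
im=env.read_camera("top"); c=env.get_calibration("top")
m=mask(im,(3,150,120),(18,255,255)); cs,_=cv2.findContours(m,0,2)
for k in cs:
    if cv2.contourArea(k)>300: print("orange",cv2.boundingRect(k),rect(c,k,.032))
m=mask(im,(0,0,100),(180,40,190)); roi=np.zeros_like(m); roi[212:312,255:405]=255
m=cv2.morphologyEx(m&roi,cv2.MORPH_CLOSE,np.ones((25,25))); cs,_=cv2.findContours(m,0,2); k=max(cs,key=cv2.contourArea); print("deck",rect(c,k,.02),cv2.boundingRect(k))
m=mask(im,(100,120,60),(125,255,255)); roi[:]=0; roi[150:225,258:398]=255
cs,_=cv2.findContours(m&roi,0,2); print("blue",rect(c,np.vstack([k for k in cs if len(k)>10]),.02))
m=mask(im,(0,0,0),(180,255,55)); roi[:]=0; roi[160:210,270:322]=255
cs,_=cv2.findContours(m&roi,0,2); k=max(cs,key=cv2.contourArea);print("pocket",rect(c,k,.013),cv2.boundingRect(k))
m=mask(im,(0,150,60),(3,255,255))|mask(im,(175,150,60),(180,255,255)); roi[:]=0; roi[235:290,300:360]=255
ys,xs=np.nonzero(m&roi); print("red",len(xs),xs.mean(),ys.mean(),hit(c,xs.mean(),ys.mean(),.065))
print("hinge",hit(c,266,261,.045))
for n,u,v,z in [("turq",204,212,.03),("vial",207,275,.062),("amber",459,251,.03)]: print(n,hit(c,u,v,z))
cv2.imwrite("pics/crop1.png",cv2.resize(im[150:315,250:410],None,fx=3.6,fy=3.6,interpolation=2))
E
```

```text
orange (409, 291, 73, 76) ((0.31747138500213623, -0.2800794541835785), (0.1352245807647705, 0.13459071516990662), 57.152496337890625)
orange (310, 239, 43, 42) ((0.4877951741218567, 0.0019457191228866577), (0.09483586996793747, 0.09543401747941971), 81.62190246582031)
deck ((0.4877687692642212, 0.004258334636688232), (0.254069060087204, 0.33989813923835754), 1.5717856884002686) (262, 212, 138, 100)
blue ((0.6716629266738892, 0.009755879640579224), (0.16044802963733673, 0.3238196074962616), 1.8391603231430054)
pocket ((0.6829544305801392, 0.09280344098806381), (0.09948018938302994, 0.09778191894292831), 1.4410359859466553) (277, 167, 39, 38)
red 29 321.86206896551727 258.0 [0.48514395 0.02364099 0.065     ]
hinge [0.48014526 0.16135727 0.045     ]
turq [0.60772719 0.32524421 0.03      ]
vial [0.44176106 0.30321875 0.062     ]
amber [ 0.51040311 -0.32011526  0.03      ]
```

View pics/crop1.png

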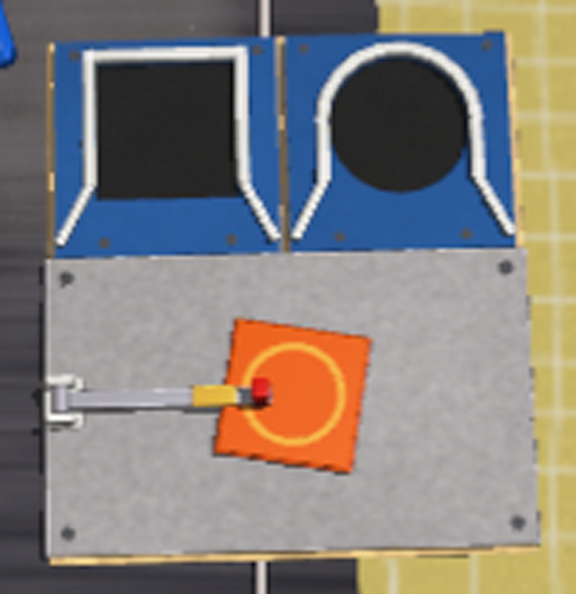

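The crop confirms it: a small orange coaster, turned about 8°, under the finger with the red tab at its tip; the square pocket is on the left. The measured sizes agree (coaster 95 mm, pocket 98–99 mm, deck width 340 mm). The hinge and tab also agree with the board pose, which has a yaw of about 1.7°.

```bash
cat > plan.py <<'E'
from h import *
from scipy.spatial.transform import Rotation as R
def rows(wps,start=None,grip=0.087):
    """wps: (x,y,z,yaw,n). prints tool-frame rows (tool down, yaw only)"""
    o=env.get_obs(); p,y=(o["tool_pos"],o["tool_rot"][2]) if start is None else start
    p=np.array(p,float)
    for X,Y,Z,yw,n in wps:
        q=np.array([X,Y,Z]); dp=(q-p)/n; dy=(yw-y)/n
        for i in range(n):
            s=R.from_euler("xyz",[180,0,y],degrees=True).inv().apply(dp)
            print("[%.4f,%.4f,%.4f,0,0,%.4f,%g],"%(*s,-np.radians(dy),grip),end="")
            y+=dy
        print(); p=q
def st():
    o=env.get_obs(); print(round(o["time_s"],2),np.round(o["tool_pos"],4),np.round(o["tool_rot"],2),np.round(o["force"],1),round(o["grip_width"],4),round(o["grasp_force"],1))
E
python3 -c "
from plan import *
rows([(.36,-.33,.22,54,12),(.486,.024,.15,91.7,12)])"
```

```text
[0.0215,-0.0196,-0.0018,0,0,-0.0559,0.087],[0.0226,-0.0183,-0.0018,0,0,-0.0559,0.087],[0.0236,-0.0171,-0.0018,0,0,-0.0559,0.087],[0.0245,-0.0157,-0.0018,0,0,-0.0559,0.087],[0.0253,-0.0143,-0.0018,0,0,-0.0559,0.087],[0.0261,-0.0129,-0.0018,0,0,-0.0559,0.087],[0.0268,-0.0114,-0.0018,0,0,-0.0559,0.087],[0.0274,-0.0099,-0.0018,0,0,-0.0559,0.087],[0.0279,-0.0084,-0.0018,0,0,-0.0559,0.087],[0.0283,-0.0068,-0.0018,0,0,-0.0559,0.087],[0.0286,-0.0052,-0.0018,0,0,-0.0559,0.087],[0.0289,-0.0036,-0.0018,0,0,-0.0559,0.087],
[0.0300,-0.0088,0.0058,0,0,-0.0548,0.087],[0.0305,-0.0072,0.0058,0,0,-0.0548,0.087],[0.0308,-0.0055,0.0058,0,0,-0.0548,0.087],[0.0311,-0.0038,0.0058,0,0,-0.0548,0.087],[0.0312,-0.0021,0.0058,0,0,-0.0548,0.087],[0.0313,-0.0004,0.0058,0,0,-0.0548,0.087],[0.0313,0.0013,0.0058,0,0,-0.0548,0.087],[0.0312,0.0030,0.0058,0,0,-0.0548,0.087],[0.0310,0.0048,0.0058,0,0,-0.0548,0.087],[0.0306,0.0064,0.0058,0,0,-0.0548,0.087],[0.0302,0.0081,0.0058,0,0,-0.0548,0.087],[0.0298,0.0098,0.0058,0,0,-0.0548,0.087],
```

```bash
python3 -m jog '[[0.0215,-0.0195,-0.002,0,0,-0.056,0.087],[0.0225,-0.0185,-0.002,0,0,-0.056,0.087],[0.0235,-0.017,-0.002,0,0,-0.056,0.087],[0.0245,-0.0155,-0.002,0,0,-0.056,0.087],[0.0255,-0.0145,-0.002,0,0,-0.056,0.087],[0.026,-0.013,-0.002,0,0,-0.056,0.087],[0.027,-0.0115,-0.002,0,0,-0.056,0.087],[0.0275,-0.01,-0.002,0,0,-0.056,0.087],[0.028,-0.0085,-0.002,0,0,-0.056,0.087],[0.0285,-0.007,-0.002,0,0,-0.056,0.087],[0.0285,-0.005,-0.002,0,0,-0.056,0.087],[0.029,-0.0035,-0.002,0,0,-0.056,0.087]]' 8
python3 -m jog '[[0.03,-0.009,0.006,0,0,-0.055,0.087],[0.0305,-0.007,0.006,0,0,-0.055,0.087],[0.031,-0.0055,0.006,0,0,-0.055,0.087],[0.031,-0.004,0.006,0,0,-0.055,0.087],[0.031,-0.002,0.006,0,0,-0.055,0.087],[0.0315,-0.0005,0.006,0,0,-0.055,0.087],[0.0315,0.0015,0.006,0,0,-0.055,0.087],[0.031,0.003,0.006,0,0,-0.055,0.087],[0.031,0.005,0.006,0,0,-0.055,0.087],[0.0305,0.0065,0.006,0,0,-0.055,0.087],[0.03,0.008,0.006,0,0,-0.055,0.087],[0.03,0.01,0.006,0,0,-0.055,0.087]]'
python3 - <<'E'
from plan import *
st(); c=env.get_calibration("wrist"); im=env.read_camera("wrist"); st(); cv2.imwrite("pics/w1.png",im)
for P in [(.488,.024,.072),(.484,.161,.04)]: print(proj(c,P))
E
```

```text
time_s: 1.15
tool_pos: [0.3606, -0.3282, 0.2236]
tool_rot: [-180.0, 0.0, 54.2]
force: [0.4, -0.6, -0.2]
grip_width: 0.0871
grasp_force: 0.0
time_s: 2.15
tool_pos: [0.4859, 0.0259, 0.1514]
tool_rot: [180.0, 0.0, 92.0]
force: [0.6, -0.6, -0.4]
grip_width: 0.0873
grasp_force: 0.0
2.15 [0.4859 0.0259 0.1514] [1.7999e+02 4.0000e-02 9.2030e+01] [ 0.6 -0.6 -0.4] 0.0873 0.0
2.2 [0.4868 0.0336 0.1507] [179.93  -0.28  92.61] [ 0.3  5.5 -0.4] 0.0867 0.0
[319.98680405 241.99201752]
[320.92954912  57.44433085]
```

View pics/w1.png

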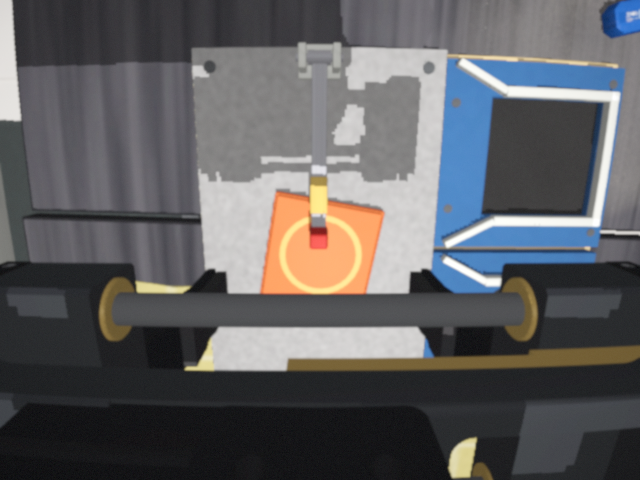

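The wrist view shows the red tab top at about (318,240), where I predicted (320,242), so the position holds. I'll settle, then descend.

```bash
python3 -m jog '[[0,0,0,0,0,0,0.087],[0,0,0,0,0,0,0.087],[0,0,0,0,0,0,0.087]]' 8
```

```text
time_s: 2.45
tool_pos: [0.4856, 0.0234, 0.1515]
tool_rot: [-180.0, 0.0, 91.8]
force: [0.0, -0.8, -0.2]
grip_width: 0.0869
grasp_force: 0.0
```

```bash
python3 -m jog '[[0,0.002,0.022,0,0,0,0.087],[0,0,0.022,0,0,0,0.087],[0,0,0.022,0,0,0,0.06],[0,0,0.022,0,0,0,0.04],[0,0,0.021,0,0,0,0.03],[0,0,0,0,0,0,0.02],[0,0,0,0,0,0,0.005],[0,0,0,0,0,0,0.005],[0,0,0,0,0,0,0.005],[0,0,0,0,0,0,0.005],[0,0,0,0,0,0,0.005],[0,0,0,0,0,0,0.005]]' 8
python3 - <<'E'
from plan import *
st()
# arc shifts for the tab point: tool x = +y(board), tool z = -z
r=lambda t:np.array([-.137*np.cos(t)+.02*np.sin(t), .137*np.sin(t)+.02*np.cos(t)])
T=np.linspace(0,1.8,25)
for a,b in zip(T[:-1],T[1:]):
    d=r(b)-r(a); print("[%.4f,0,%.4f]"%(d[0],-d[1]),end=",")
E
```

```text
time_s: 3.45
tool_pos: [0.4883, 0.0246, 0.0433]
tool_rot: [179.9, 0.0, 91.9]
force: [0.2, 0.3, 0.1]
grip_width: 0.0284
grasp_force: 0.0
3.45 [0.4883 0.0246 0.0433] [1.7993e+02 3.0000e-02 9.1880e+01] [0.2 0.3 0.1] 0.0284 0.0
[0.0019,0,-0.0102],[0.0026,0,-0.0100],[0.0034,0,-0.0098],[0.0041,0,-0.0095],[0.0048,0,-0.0092],[0.0055,0,-0.0088],[0.0061,0,-0.0084],[0.0067,0,-0.0079],[0.0073,0,-0.0074],[0.0079,0,-0.0068],[0.0083,0,-0.0062],[0.0088,0,-0.0055],[0.0092,0,-0.0049],[0.0095,0,-0.0042],[0.0098,0,-0.0034],[0.0100,0,-0.0027],[0.0102,0,-0.0019],[0.0103,0,-0.0012],[0.0104,0,-0.0004],[0.0104,0,0.0004],[0.0103,0,0.0012],[0.0102,0,0.0019],[0.0100,0,0.0027],[0.0098,0,0.0034],
```

Fingers are still closing; finish that.

```bash
python3 -m jog '[[0,0,0,0,0,0,0.005],[0,0,0,0,0,0,0.005],[0,0,0,0,0,0,0.005],[0,0,0,0,0,0,0.005],[0,0,0,0,0,0,0.005]]' 8
```

```text
time_s: 3.87
tool_pos: [0.4863, 0.0245, 0.0425]
tool_rot: [-179.8, 0.0, 91.9]
force: [-5.0, -0.4, 5.3]
grip_width: 0.014
grasp_force: 8.0
```

```bash
python3 -m jog '[[0.002,-0.001,-0.010,0,0,0,0.005],[0.0026,0,-0.010,0,0,0,0.005],[0.0034,0,-0.0098,0,0,0,0.005],[0.004,0,-0.0095,0,0,0,0.005],[0.0048,0,-0.0092,0,0,0,0.005],[0.0055,0,-0.0088,0,0,0,0.005]]' 10
python3 -m jog '[[0.006,0,-0.0084,0,0,0,0.005],[0.0067,0,-0.008,0,0,0,0.005],[0.0073,0,-0.0074,0,0,0,0.005],[0.008,0,-0.0068,0,0,0,0.005],[0.0083,0,-0.0062,0,0,0,0.005],[0.0088,0,-0.0055,0,0,0,0.005]]'
```

```text
time_s: 4.37
tool_pos: [0.4856, 0.0493, 0.1007]
tool_rot: [-180.0, -0.1, 92.0]
force: [0.2, 5.3, -6.2]
grip_width: 0.014
grasp_force: 10.0
time_s: 4.87
tool_pos: [0.4842, 0.0937, 0.1424]
tool_rot: [180.0, -0.1, 91.9]
force: [2.2, 4.9, -10.5]
grip_width: 0.0136
grasp_force: 10.0
```

```bash
python3 -m jog '[[0.0092,0,-0.005,0,0,0,0.005],[0.0095,0,-0.0042,0,0,0,0.005],[0.0098,0,-0.0034,0,0,0,0.005],[0.01,0,-0.0027,0,0,0,0.005],[0.0102,0,-0.0019,0,0,0,0.005],[0.0103,0,-0.0012,0,0,0,0.005]]'
python3 -m jog '[[0.0104,0,-0.0004,0,0,0,0.005],[0.0104,0,0.0004,0,0,0,0.005],[0.0103,0,0.0012,0,0,0,0.005],[0.0102,0,0.002,0,0,0,0.005],[0.01,0,0.0027,0,0,0,0.005],[0.0098,0,0.0034,0,0,0,0.005],[0,0,0,0,0,0,0.005],[0,0,0,0,0,0,0.005]]'
```

```text
time_s: 5.37
tool_pos: [0.4825, 0.1507, 0.1607]
tool_rot: [-180.0, 0.1, 91.8]
force: [0.3, 0.1, -9.5]
grip_width: 0.0136
grasp_force: 10.0
time_s: 6.03
tool_pos: [0.4807, 0.2128, 0.1526]
tool_rot: [180.0, 0.0, 92.0]
force: [-4.6, 2.0, 5.3]
grip_width: 0.0133
grasp_force: 10.0
```

Finger is at about 1.8 rad. Open, let it fall to its stop, rise, and look.

```bash
python3 -m jog '[[0,0,0,0,0,0,0.05],[0,0,0,0,0,0,0.05],[0,0,0,0,0,0,0.05],[0,0,0,0,0,0,0.05],[0,0,0,0,0,0,0.05],[0,0,0,0,0,0,0.05],[0,0,-0.02,0,0,0,0.05],[0,0,-0.02,0,0,0,0.05],[0,0,-0.02,0,0,0,0.05]]'
python3 -m jog '[[-0.03,0,0,0,0,0,0.05],[-0.033,0.001,0,0,0,0,0.05],[-0.033,0.001,0,0,0,0,0.05],[-0.033,0.001,0,0,0,0,0.05],[-0.033,0.001,0,0,0,0,0.05],[-0.033,0.001,0,0,0,0,0.05],[-0.033,0.001,0,0,0,0,0.05],[-0.033,0.001,0,0,0,0,0.05],[-0.033,0.001,0,0,0,0,0.05],[0,0,0,0,0,0,0.05],[0,0,0,0,0,0,0.05]]'
python3 - <<'E'
from m import *
im=env.read_camera("top"); c=env.get_calibration("top")
cs,_=cv2.findContours(mask(im,(3,150,120),(18,255,255)),0,2)
for k in cs:
    if cv2.contourArea(k)>300: print("orange",cv2.boundingRect(k),rect(c,k,.032))
cv2.imwrite("pics/t2.png",cv2.resize(im[150:315,190:410],None,fx=3,fy=3))
E
```

```text
time_s: 6.78
tool_pos: [0.4804, 0.2118, 0.2118]
tool_rot: [-180.0, 0.0, 91.9]
force: [0.7, -0.0, 0.2]
grip_width: 0.0496
grasp_force: 0.0
time_s: 7.7
tool_pos: [0.4981, -0.0839, 0.211]
tool_rot: [-180.0, -0.0, 91.6]
force: [-0.2, 0.9, -0.2]
grip_width: 0.0502
grasp_force: 0.0
orange (410, 291, 72, 75) ((0.31749188899993896, -0.28004807233810425), (0.13511571288108826, 0.13460569083690643), 57.13240051269531)
orange (310, 239, 43, 42) ((0.48789268732070923, 0.0014995038509368896), (0.09318399429321289, 0.09504110366106033), 81.67092895507812)
```

View pics/t2.png

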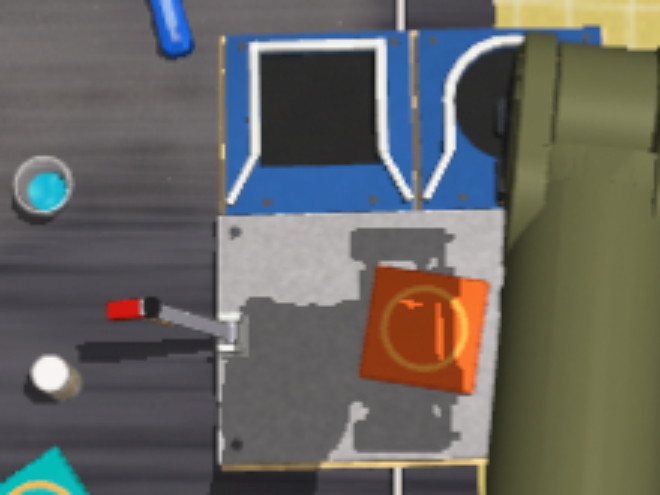

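The finger is open at its stop, leaning left (tab at crop (125,308)), and the coaster hasn't moved. Next, descend to the coaster's right side.

```bash
python3 -m jog '[[0,-0.008,0.024,0,0,0,0.05],[0,0,0.024,0,0,0,0.05],[0,0,0.024,0,0,0,0.05],[0,0,0.024,0,0,0,0.05],[0,0,0.024,0,0,0,0.05],[0,0,0.024,0,0,0,0.05],[0,0,0.022,0,0,0,0.05],[0,0,0.014,0,0,0,0.05],[0,0,0.007,0,0,0,0.05],[0,0,0,0,0,0,0.05],[0,0,0,0,0,0,0.05]]' 20
```

```text
time_s: 8.67
tool_pos: [0.4908, -0.0808, 0.0249]
tool_rot: [180.0, -0.0, 92.0]
force: [0.1, -0.6, 1.0]
grip_width: 0.0498
grasp_force: 0.0
```

```bash
python3 -m jog '[[0.008,0,0,0,0,0,0.05],[0.008,0,0,0,0,0,0.05],[0.008,0,0,0,0,0,0.05],[0.008,0,0,0,0,0,0.05],[0.008,0,0,0,0,0,0.05],[0.008,0,0,0,0,0,0.05]]'
python3 -m jog '[[0.008,0,0,0,0,0,0.05],[0.008,0,0,0,0,0,0.05],[0.008,0,0,0,0,0,0.05],[0.008,0,0,0,0,0,0.05],[0.008,0,0,0,0,0,0.05],[0.006,0,0,0,0,0,0.05],[0.002,0,0,0,0,0,0.05],[0,0,0,0,0,0,0.05]]'
python3 - <<'E'
from m import *
for n in ["top","scene"]:
  im=env.read_camera(n); c=env.get_calibration(n)
  cs,_=cv2.findContours(mask(im,(3,150,100),(18,255,255)),0,2)
  for k in cs:
    if cv2.contourArea(k)>300: print(n,cv2.boundingRect(k),rect(c,k,.032))
cv2.imwrite("pics/s3.png",im)
E
```

```text
time_s: 9.17
tool_pos: [0.4888, -0.0327, 0.0246]
tool_rot: [180.0, 0.0, 91.9]
force: [0.7, 0.9, 0.0]
grip_width: 0.0498
grasp_force: 0.0
time_s: 9.83
tool_pos: [0.4872, 0.0149, 0.0243]
tool_rot: [180.0, -0.0, 92.0]
force: [1.4, -1.0, -0.2]
grip_width: 0.0501
grasp_force: 0.0
top (409, 291, 73, 75) ((0.31747138500213623, -0.2800794541835785), (0.1352245807647705, 0.13459071516990662), 57.152496337890625)
scene (305, 249, 50, 29) ((0.4857286512851715, 0.0027413517236709595), (0.09277133643627167, 0.09131629765033722), 80.81562042236328)
scene (431, 230, 64, 45) ((0.3094809353351593, -0.26892220973968506), (0.13053926825523376, 0.1323920339345932), 57.197994232177734)
```

View pics/s3.png

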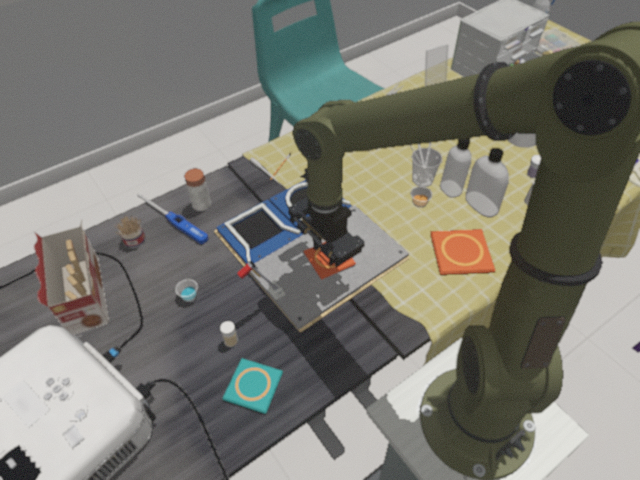

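```bash
python3 - <<'E'
from m import *
im=env.read_camera("scene"); c=env.get_calibration("scene")
a=cv2.resize(im[200:300,250:390],None,fx=3,fy=3,interpolation=2)
w=env.read_camera("wrist"); w=cv2.resize(w,(400,300))
cv2.imwrite("pics/s4.png",np.hstack([a[:300,:400],w]))
E
```

```text
(no output)
```

View pics/s4.png

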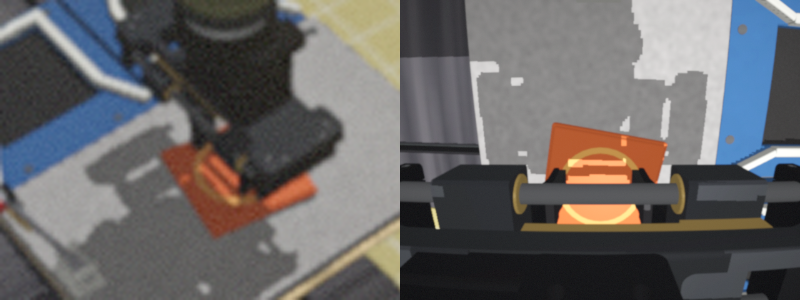

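The open fingers' tips sit higher than the TCP (linkage gripper), so they passed just over the coaster without moving it. I'll back out, then lower until I feel the deck.

```bash
python3 -m jog '[[0,0,-0.01,0,0,0,0.05],[-0.025,0,0,0,0,0,0.05],[-0.03,0,0,0,0,0,0.05],[-0.03,0,0,0,0,0,0.05],[-0.012,0,0,0,0,0,0.05],[0,0,0.01,0,0,0,0.05],[0,0,0,0,0,0,0.05],[0,0,0,0,0,0,0.05]]' 20
python3 -m jog '[[0,0,0.003,0,0,0,0.05],[0,0,0.002,0,0,0,0.05],[0,0,0,0,0,0,0.05]]'
python3 -m jog '[[0,0,0.002,0,0,0,0.05],[0,0,0,0,0,0,0.05]]'
python3 -m jog '[[0,0,0.002,0,0,0,0.05],[0,0,0,0,0,0,0.05]]'
```

```text
time_s: 10.7
tool_pos: [0.4897, -0.081, 0.0238]
tool_rot: [-179.9, -0.1, 92.0]
force: [0.5, 0.1, -0.1]
grip_width: 0.05
grasp_force: 0.0
time_s: 10.95
tool_pos: [0.4901, -0.0816, 0.019]
tool_rot: [-180.0, -0.0, 92.0]
force: [-0.2, -0.1, 0.1]
grip_width: 0.0501
grasp_force: 0.0
time_s: 11.12
tool_pos: [0.4902, -0.0824, 0.0171]
tool_rot: [-180.0, -0.0, 91.9]
force: [0.3, 0.2, -1.1]
grip_width: 0.0498
grasp_force: 0.0
time_s: 11.28
tool_pos: [0.4902, -0.0827, 0.0151]
tool_rot: [-180.0, -0.0, 91.9]
force: [0.3, 0.1, -0.6]
grip_width: 0.0501
grasp_force: 0.0
```

```bash
python3 -m jog '[[0,0,0.002,0,0,0,0.05],[0,0,0,0,0,0,0.05]]'; python3 -m jog '[[0,0,0.002,0,0,0,0.05],[0,0,0,0,0,0,0.05]]';  python3 -m jog '[[0,0,0.001,0,0,0,0.05],[0,0,0,0,0,0,0.05]]'
```

```text
time_s: 11.45
tool_pos: [0.4902, -0.0828, 0.013]
tool_rot: [-180.0, -0.0, 91.9]
force: [-0.2, -0.4, -1.3]
grip_width: 0.05
grasp_force: 0.0
time_s: 11.62
tool_pos: [0.4901, -0.0828, 0.011]
tool_rot: [-180.0, -0.0, 91.9]
force: [-0.5, -0.2, -0.5]
grip_width: 0.0502
grasp_force: 0.0
time_s: 11.78
tool_pos: [0.4903, -0.0828, 0.0102]
tool_rot: [-180.0, 0.0, 91.9]
force: [-0.3, 0.1, 0.4]
grip_width: 0.0502
grasp_force: 0.0
```

```bash
python3 -m jog '[[0.008,0,0,0,0,0,0.05],[0.008,0,0,0,0,0,0.05],[0.008,0,0,0,0,0,0.05],[0.008,0,0,0,0,0,0.05],[0.008,0,0,0,0,0,0.05],[0.008,0,0,0,0,0,0.05]]'
python3 - <<'E'
from m import *
for n in ["scene"]:
  im=env.read_camera(n); c=env.get_calibration(n)
  cs,_=cv2.findContours(mask(im,(3,150,100),(18,255,255)),0,2)
  for k in cs:
    if 300<cv2.contourArea(k): print(n,cv2.boundingRect(k),rect(c,k,.032))
E
```

```text
time_s: 12.28
tool_pos: [0.4888, -0.0336, 0.0104]
tool_rot: [180.0, 0.0, 91.9]
force: [0.3, 0.0, -0.6]
grip_width: 0.0497
grasp_force: 0.0
scene (305, 242, 49, 36) ((0.4873248338699341, 0.0030735284090042114), (0.09203554689884186, 0.0937504768371582), 81.48058319091797)
scene (431, 230, 64, 45) ((0.30941930413246155, -0.268940269947052), (0.13058538734912872, 0.13244111835956573), 57.106449127197266)
```

```bash
python3 -m jog '[[-0.02,0,-0.01,0,0,0,0.02],[-0.03,0,-0.01,0,0,0,0.02],[0,0,0,0,0,0,0.02],[0,0,0,0,0,0,0.02],[0,0,0,0,0,0,0.02],[0,0,0,0,0,0,0.02],[0,0,0.003,0,0,0,0.02],[0,0,0,0,0,0,0.02]]' 20
python3 - <<'E'
from plan import *
st(); im=env.read_camera("scene"); cv2.imwrite("pics/s5.png",cv2.resize(im[180:300,270:430],None,fx=5,fy=5,interpolation=2))
E
```

```text
time_s: 13.0
tool_pos: [0.4899, -0.0838, 0.0266]
tool_rot: [-179.9, -0.0, 92.0]
force: [-0.4, -0.0, -0.7]
grip_width: 0.0204
grasp_force: 0.0
13.0 [ 0.4899 -0.0838  0.0266] [-1.7993e+02 -3.0000e-02  9.1970e+01] [-0.4 -0.  -0.7] 0.0204 0.0
```

View pics/s5.png

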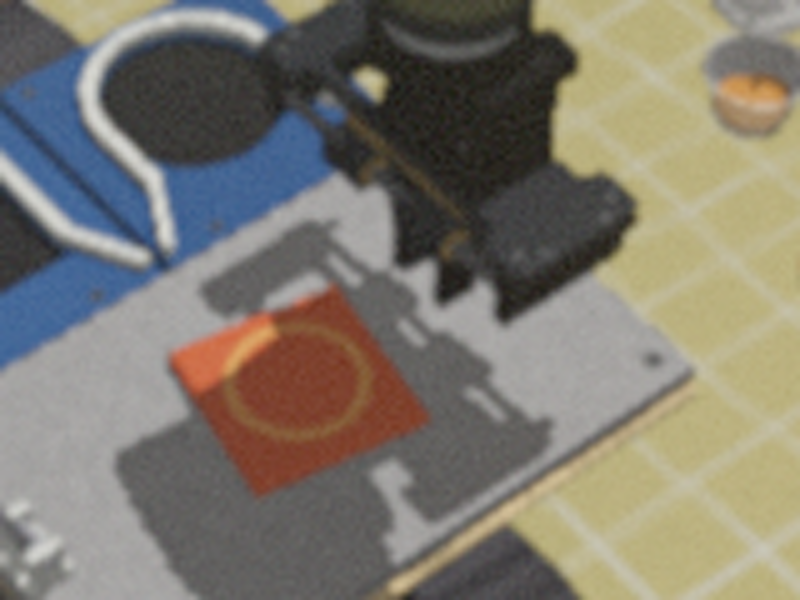

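The crop shows the coaster undisturbed (crop (300,390)), with the fingers to its right. Lower until I feel the deck.

```bash
python3 -m jog '[[0,0,0.003,0,0,0,0.02],[0,0,0.002,0,0,0,0.02],[0,0,0,0,0,0,0.02]]'; for i in 1; do python3 -m jog '[[0,0,0.002,0,0,0,0.02],[0,0,0,0,0,0,0.02]]'; python3 -m jog '[[0,0,0.0015,0,0,0,0.02],[0,0,0,0,0,0,0.02]]'; done
```

```text
time_s: 13.3
tool_pos: [0.49, -0.0846, 0.0217]
tool_rot: [-179.9, -0.0, 91.9]
force: [-0.1, -0.3, -0.4]
grip_width: 0.0199
grasp_force: 0.0
time_s: 13.47
tool_pos: [0.4902, -0.0848, 0.02]
tool_rot: [-180.0, -0.0, 91.9]
force: [-0.7, 0.7, 0.9]
grip_width: 0.0202
grasp_force: 0.0
time_s: 13.63
tool_pos: [0.4903, -0.0848, 0.0186]
tool_rot: [-180.0, 0.0, 91.9]
force: [0.7, 0.3, 0.7]
grip_width: 0.0205
grasp_force: 0.0
```

```bash
python3 -m jog '[[0,0,0.002,0,0,0,0.02],[0,0,0,0,0,0,0.02]]';python3 -m jog '[[0,0,0.002,0,0,0,0.02],[0,0,0,0,0,0,0.02]]';python3 -m jog '[[0,0,0.002,0,0,0,0.02],[0,0,0,0,0,0,0.02]]'
```

```text
time_s: 13.8
tool_pos: [0.4902, -0.0848, 0.0165]
tool_rot: [-180.0, -0.0, 91.9]
force: [0.3, -0.2, -0.4]
grip_width: 0.02
grasp_force: 0.0
time_s: 13.97
tool_pos: [0.4902, -0.0848, 0.0145]
tool_rot: [-180.0, -0.0, 91.9]
force: [0.0, 0.8, 0.2]
grip_width: 0.0201
grasp_force: 0.0
time_s: 14.13
tool_pos: [0.4902, -0.0848, 0.0125]
tool_rot: [-180.0, -0.0, 91.9]
force: [-0.8, 0.5, 0.9]
grip_width: 0.0198
grasp_force: 0.0
```

```bash
python3 -m jog '[[0,0,0.002,0,0,0,0.02],[0,0,0,0,0,0,0.02]]';python3 -m jog '[[0,0,0.0015,0,0,0,0.02],[0,0,0,0,0,0,0.02]]'
python3 - <<'E'
from plan import *
c=env.get_calibration("scene")
for z in (.012,.02,.03,.04): print(z,proj(c,[.49,-.085,z]))
im=env.read_camera("scene"); cv2.imwrite("pics/s6.png",cv2.resize(im[190:275,300:410],None,fx=7,fy=7,interpolation=2))
E
```

```text
time_s: 14.3
tool_pos: [0.4902, -0.0848, 0.0105]
tool_rot: [-180.0, -0.0, 91.9]
force: [-0.2, 0.6, -0.3]
grip_width: 0.0203
grasp_force: 0.0
time_s: 14.47
tool_pos: [0.4903, -0.0848, 0.0091]
tool_rot: [-180.0, -0.0, 91.9]
force: [-0.5, -0.2, -0.6]
grip_width: 0.0199
grasp_force: 0.0
0.012 [356.00922969 244.99515756]
0.02 [356.14127969 242.98315113]
0.03 [356.30812548 240.44159818]
0.04 [356.47698685 237.87005385]
```

View pics/s6.png

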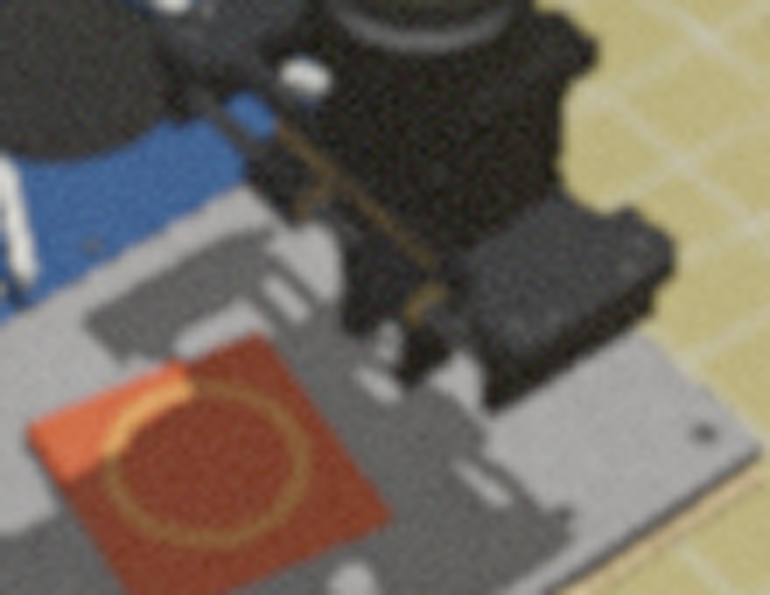

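The fingertips are close over the deck, at about crop (393,358), some 25 mm up. Keep lowering by touch.

```bash
python3 -m jog '[[0,0,0.002,0,0,0,0.02],[0,0,0,0,0,0,0.02]]';python3 -m jog '[[0,0,0.002,0,0,0,0.02],[0,0,0,0,0,0,0.02]]';python3 -m jog '[[0,0,0.0015,0,0,0,0.02],[0,0,0,0,0,0,0.02]]'
```

```text
time_s: 14.68
tool_pos: [0.4903, -0.0848, 0.0071]
tool_rot: [-180.0, 0.0, 91.9]
force: [-0.0, -0.1, -0.0]
grip_width: 0.0201
grasp_force: 0.0
time_s: 14.85
tool_pos: [0.4902, -0.0848, 0.005]
tool_rot: [-180.0, -0.0, 91.9]
force: [-0.5, 0.3, -0.0]
grip_width: 0.0201
grasp_force: 0.0
time_s: 15.02
tool_pos: [0.4903, -0.0848, 0.0036]
tool_rot: [-180.0, -0.0, 91.9]
force: [-0.2, -0.7, 0.8]
grip_width: 0.0198
grasp_force: 0.0
```

```bash
python3 -m jog '[[0,0,0.0015,0,0,0,0.02],[0,0,0,0,0,0,0.02]]';python3 -m jog '[[0,0,0.0015,0,0,0,0.02],[0,0,0,0,0,0,0.02]]';python3 -m jog '[[0,0,0.0015,0,0,0,0.02],[0,0,0,0,0,0,0.02]]';python3 -m jog '[[0,0,0.0015,0,0,0,0.02],[0,0,0,0,0,0,0.02]]' | head -4
```

```text
time_s: 15.18
tool_pos: [0.4903, -0.0848, 0.0021]
tool_rot: [-180.0, -0.0, 91.9]
force: [0.4, -0.6, 0.2]
grip_width: 0.02
grasp_force: 0.0
time_s: 15.35
tool_pos: [0.4903, -0.0848, 0.0006]
tool_rot: [-180.0, -0.0, 91.9]
force: [-0.2, -0.3, 0.4]
grip_width: 0.0199
grasp_force: 0.0
time_s: 15.52
tool_pos: [0.4903, -0.0848, -0.0009]
tool_rot: [-180.0, -0.0, 91.9]
force: [1.0, -0.4, 0.3]
grip_width: 0.0198
grasp_force: 0.0
time_s: 15.68
tool_pos: [0.4904, -0.0848, -0.0024]
tool_rot: [-180.0, 0.0, 91.9]
force: [1.0, -0.3, 0.2]
```

```bash
python3 -m jog '[[0.006,0,0,0,0,0,0.02],[0.006,0,0,0,0,0,0.02],[0.006,0,0,0,0,0,0.02],[0.006,0,0,0,0,0,0.02],[0.006,0,0,0,0,0,0.02],[0.006,0,0,0,0,0,0.02],[0,0,0,0,0,0,0.02]]'
python3 - <<'E'
from m import *
print(env.grip_point_offset)
im=env.read_camera("scene"); c=env.get_calibration("scene")
cs,_=cv2.findContours(mask(im,(3,150,80),(18,255,255)),0,2)
for k in cs:
    if 300<cv2.contourArea(k): print(cv2.boundingRect(k),rect(c,k,.032))
w=env.read_camera("wrist"); cv2.imwrite("pics/w7.png",w)
cv2.imwrite("pics/c7.png",np.hstack([cv2.resize(im[200:290,290:390],(400,360),interpolation=2),cv2.resize(w[120:480,120:520],(400,360))]))
E
```

```text
time_s: 16.27
tool_pos: [0.4892, -0.047, -0.0021]
tool_rot: [180.0, -0.0, 92.0]
force: [0.4, 0.3, -0.4]
grip_width: 0.0201
grasp_force: 0.0
0.0187
(301, 242, 51, 41) ((0.4835686683654785, 0.014985810965299606), (0.09480106830596924, 0.09311699122190475), 85.12652587890625)
(431, 230, 64, 45) ((0.30929794907569885, -0.2692015469074249), (0.1304846704006195, 0.13247011601924896), 56.83325958251953)
```

The coaster now moves with the tool (yaw coming to square). So the tips are below its top; continue the lateral push.

```bash
python3 -m jog '[[0.002,0,0.0015,0,0,0,0.02],[0.006,0,0,0,0,0,0.02],[0.006,0,0,0,0,0,0.02],[0.006,0,0,0,0,0,0.02],[0.006,0,0,0,0,0,0.02],[0.006,0,0,0,0,0,0.02],[0.006,0,0,0,0,0,0.02],[0.006,0,0,0,0,0,0.02],[0.006,0,0,0,0,0,0.02],[0.006,0,0,0,0,0,0.02],[0.004,0,0,0,0,0,0.02],[0,0,0,0,0,0,0.02]]'
cat > co.py <<'E'
from m import *
for n in ["scene","top"]:
    im=env.read_camera(n); c=env.get_calibration(n)
    cs,_=cv2.findContours(mask(im,(3,150,60),(18,255,255)),0,2)
    for k in cs:
        x,y,w,h=cv2.boundingRect(k)
        if cv2.contourArea(k)>150 and x<400:
            r=rect(c,k,.032); b=np.array(r[0])-[.5786,.0068]; print(n,(x,y,w,h),np.round(r[0],4),np.round(r[1],4),round(r[2],1),"board",np.round([b[0]+.03*b[1],b[1]-.03*b[0]],4))
E
python3 co.py
```

```text
time_s: 17.37
tool_pos: [0.489, 0.0099, -0.0025]
tool_rot: [179.8, 0.1, 91.9]
force: [0.2, -2.8, 7.2]
grip_width: 0.0202
grasp_force: 3.3
scene (283, 253, 53, 43) [0.4766 0.0687] [0.0934 0.0951] 2.8 board [-0.1001  0.0649]
top (285, 245, 30, 38) [0.4768 0.0795] [0.0937 0.0717] 1.1 board [-0.0996  0.0757]
top (259, 98, 20, 21) [0.8917 0.1683] [0.0581 0.0505] 1.6 board [0.318  0.1522]
```

```bash
python3 -m jog '[[0,0,-0.0035,0,0,0,0.02],[0,0,0,0,0,0,0.02],[0.006,0,0,0,0,0,0.02],[0.006,0,0,0,0,0,0.02],[0.006,0,0,0,0,0,0.02],[0.004,0,0,0,0,0,0.02],[0,0,0,0,0,0,0.02],[0,0,0,0,0,0,0.02],[-0.01,0,0,0,0,0,0.02],[-0.02,0,-0.01,0,0,0,0.02],[-0.02,0,-0.02,0,0,0,0.02],[0,0,-0.04,0,0,0,0.02]]'
python3 co.py; python3 -c "
from plan import *
st()"
```

```text
time_s: 18.47
tool_pos: [0.4843, -0.0222, 0.0668]
tool_rot: [-179.5, -0.0, 91.6]
force: [0.4, -0.9, -0.3]
grip_width: 0.0201
grasp_force: 0.0
scene (274, 258, 54, 44) [0.475  0.0955] [0.0928 0.0928] 2.8 board [-0.1009  0.0918]
top (275, 245, 38, 39) [0.4756 0.0941] [0.0955 0.0923] 1.3 board [-0.1004  0.0903]
top (259, 98, 20, 21) [0.8917 0.1683] [0.0581 0.0505] 1.6 board [0.318  0.1522]
18.57 [ 0.4924 -0.0191  0.0749] [1.7948e+02 1.3000e-01 9.1690e+01] [ 1.   0.8 -0. ] 0.0201 0.0
```

The coaster is square with the board at board (-100, +91) mm. Its near side is at the limit of the arm's reach, so I'll first drag it forward with light fingertip pressure on top, and push from behind later.

```bash
python3 -m jog '[[0.03,-0.01,0,0,0,0,0.02],[0.03,0,0,0,0,0,0.02],[0.03,0,0,0,0,0,0.02],[0.023,0,0,0,0,0,0.02],[0,0,0.02,0,0,0,0.02],[0,0,0.02,0,0,0,0.02],[0,0,0.01,0,0,0,0.02],[0,0,0.007,0,0,0,0.02],[0,0,0,0,0,0,0.02],[0,0,0,0,0,0,0.02]]'
python3 -m jog '[[0,0,0.003,0,0,0,0.02],[0,0,0.003,0,0,0,0.02],[0,0,0,0,0,0,0.02]]'
```

```text
time_s: 19.4
tool_pos: [0.4746, 0.0953, 0.0129]
tool_rot: [-180.0, -0.0, 91.8]
force: [0.1, 0.4, -0.4]
grip_width: 0.0199
grasp_force: 0.0
time_s: 19.65
tool_pos: [0.4758, 0.0956, 0.0095]
tool_rot: [179.9, 0.1, 91.9]
force: [-6.1, -2.1, 19.6]
grip_width: 0.0203
grasp_force: 9.3
```

```bash
python3 -m jog '[[0,0.003,-0.0007,0,0,0,0.02],[-0.001,0.005,0,0,0,0,0.02],[-0.001,0.006,0,0,0,0,0.02],[-0.001,0.006,0,0,0,0,0.02],[-0.001,0.006,0,0,0,0,0.02],[-0.001,0.006,0,0,0,0,0.02],[-0.001,0.006,0,0,0,0,0.02],[-0.001,0.006,0,0,0,0,0.02],[-0.001,0.006,0,0,0,0,0.02],[0,0,0,0,0,0,0.02]]'
python3 co.py
```

```text
time_s: 20.48
tool_pos: [0.526, 0.0902, 0.0095]
tool_rot: [179.9, -0.0, 91.9]
force: [-2.9, 0.5, 9.9]
grip_width: 0.0196
grasp_force: 5.1
scene (265, 253, 52, 34) [0.5256 0.0909] [0.0951 0.0906] 2.3 board [-0.0505  0.0857]
top (259, 98, 20, 21) [0.8917 0.1683] [0.0581 0.0505] 1.6 board [0.318  0.1522]
```

```bash
python3 -m jog '[[0,0.005,0,0,0,0,0.02],[0,0.0075,0,0,0,0,0.02],[-0.001,0.0075,0,0,0,0,0.02],[0,0.0075,0,0,0,0,0.02],[0,0.0075,0,0,0,0,0.02],[-0.001,0.0075,0,0,0,0,0.02],[0,0.0075,0,0,0,0,0.02],[0,0.0075,0,0,0,0,0.02],[0,0.0075,0,0,0,0,0.02],[0,0.0075,0,0,0,0,0.02],[0,0.005,0,0,0,0,0.02],[0,0,0,0,0,0,0.02]]'
python3 co.py
```

```text
time_s: 21.58
tool_pos: [0.6036, 0.0904, 0.0096]
tool_rot: [179.9, -0.0, 91.9]
force: [-1.3, 0.7, 8.5]
grip_width: 0.0196
grasp_force: 4.1
scene (247, 234, 52, 31) [0.6057 0.0922] [0.1032 0.0902] 4.6 board [0.0296 0.0846]
top (259, 98, 20, 21) [0.8917 0.1683] [0.0581 0.0505] 1.6 board [0.318  0.1522]
```

```bash
python3 -m jog '[[0,0,-0.02,0,0,0,0.02],[0,0,-0.02,0,0,0,0.02],[0,-0.03,0,0,0,0,0.02],[0,-0.03,0,0,0,0,0.02],[0,-0.028,0,0,0,0,0.02],[0,0,0,0,0,0,0.02],[0,0,0.02,0,0,0,0.02],[0,0,0.015,0,0,0,0.02],[0,0,0.01,0,0,0,0.02],[0,0,0.002,0,0,0,0.02],[0,0,0,0,0,0,0.02],[0,0,0,0,0,0,0.02]]'
python3 co.py
```

```text
time_s: 22.68
tool_pos: [0.515, 0.0874, 0.0011]
tool_rot: [180.0, -0.0, 91.9]
force: [-0.7, 0.8, -0.2]
grip_width: 0.0204
grasp_force: 0.0
scene (248, 234, 35, 31) [0.6035 0.1152] [0.0982 0.0457] 2.8 board [0.0281 0.1076]
top (259, 98, 20, 21) [0.8917 0.1683] [0.0581 0.0505] 1.6 board [0.318  0.1522]
```

```bash
python3 -m jog '[[0,0.006,0,0,0,0,0.02],[0,0.006,0,0,0,0,0.02],[0,0.006,0,0,0,0,0.02],[0,0.006,0,0,0,0,0.02],[0,0.006,0,0,0,0,0.02],[0,0.006,0,0,0,0,0.02],[0,0.006,0,0,0,0,0.02],[0,0.006,0,0,0,0,0.02],[0,0.006,0,0,0,0,0.02],[0,0.006,0,0,0,0,0.02],[0,0.006,0,0,0,0,0.02],[0,0.006,0,0,0,0,0.02]]'
python3 co.py
```

```text
time_s: 23.78
tool_pos: [0.5869, 0.0895, 0.0005]
tool_rot: [180.0, 0.0, 91.9]
force: [-0.5, 0.1, -0.5]
grip_width: 0.0196
grasp_force: 0.2
scene (238, 224, 31, 28) [0.6506 0.117 ] [0.0906 0.045 ] 0.1 board [0.0753 0.108 ]
top (259, 98, 20, 21) [0.8917 0.1683] [0.0581 0.0505] 1.6 board [0.318  0.1522]
```

```bash
python3 -m jog '[[0,0.006,0,0,0,0,0.02],[0,0.006,0,0,0,0,0.02],[0,0.006,0,0,0,0,0.02],[0,0.005,0,0,0,0,0.02],[0,0.003,0,0,0,0,0.02],[0,0,0,0,0,0,0.02],[0,0,0,0,0,0,0.02]]'
python3 co.py
```

```text
time_s: 24.47
tool_pos: [0.6125, 0.0905, 0.0005]
tool_rot: [180.0, -0.0, 91.9]
force: [-1.0, -0.1, -0.7]
grip_width: 0.0203
grasp_force: 0.0
scene (233, 219, 30, 29) [0.6712 0.1177] [0.0467 0.0946] 89.8 board [0.096  0.1081]
top (259, 98, 20, 21) [0.8917 0.1683] [0.0581 0.0505] 1.6 board [0.318  0.1522]
```

```bash
python3 -m jog '[[0,0.003,0,0,0,0,0.02],[0,0.003,0,0,0,0,0.02],[0,0.002,0,0,0,0,0.02],[0,0,0,0,0,0,0.02],[0,0,0,0,0,0,0.02]]'
python3 co.py
python3 -m jog '[[0,0.002,0,0,0,0,0.02],[0,0.001,0,0,0,0,0.02],[0,0,0,0,0,0,0.02],[0,0,0,0,0,0,0.02]]'
python3 co.py
```

```text
time_s: 24.98
tool_pos: [0.6193, 0.0906, 0.0004]
tool_rot: [-179.9, 0.0, 91.9]
force: [-5.0, -0.1, 4.1]
grip_width: 0.0196
grasp_force: 3.6
scene (233, 218, 30, 30) [0.6734 0.1175] [0.0464 0.0961] 89.5 board [0.0981 0.1079]
top (259, 98, 20, 21) [0.8917 0.1683] [0.0581 0.0505] 1.6 board [0.318  0.1522]
time_s: 25.42
tool_pos: [0.6194, 0.0905, 0.0005]
tool_rot: [-179.6, 0.1, 91.9]
force: [-13.8, -1.6, 11.2]
grip_width: 0.0199
grasp_force: 7.6
scene (233, 219, 30, 29) [0.6738 0.1177] [0.0461 0.0953] 89.5 board [0.0985 0.108 ]
top (259, 98, 20, 21) [0.8917 0.1683] [0.0581 0.0505] 1.6 board [0.318  0.1522]
```

Resistance of 14 N: it is either in and against the far wall, or wedged. Back off and look.

```bash
python3 -m jog '[[0,-0.01,0,0,0,0,0.02],[0,-0.02,0,0,0,0,0.02],[0,-0.02,-0.02,0,0,0,0.02],[0,-0.02,-0.03,0,0,0,0.02],[-0.03,-0.02,-0.03,0,0,0,0.02],[-0.04,0,-0.01,0,0,0,0.02],[-0.04,0,0,0,0,0,0.02],[-0.04,0,0,0,0,0,0.02],[-0.04,0,0,0,0,0,0.02],[-0.04,0,0,0,0,0,0.02],[-0.03,0,0,0,0,0,0.02],[0,0,0,0,0,0,0.02]]'
python3 co.py; python3 - <<'E'
from m import *
t=env.read_camera("top"); c=env.get_calibration("top"); s=env.read_camera("scene"); cs_=env.get_calibration("scene")
for n,im,cc in (("top",t,c),("scene",s,cs_)):
    k=max([k for k in cv2.findContours(mask(im,(3,150,60),(18,255,255)),0,2)[0] if cv2.boundingRect(k)[0]<330 and cv2.boundingRect(k)[1]>140],key=cv2.contourArea)
    for z in (.025,.032): print(n,z,rect(cc,k,z))
a=cv2.resize(t[150:290,190:400],(600,400))[:, :400]; b=cv2.resize(s[180:280,200:300],(400,400),interpolation=2)
cv2.imwrite("pics/f.png",np.hstack([a,b]))
E
```

```text
time_s: 26.52
tool_pos: [0.5439, -0.179, 0.0871]
tool_rot: [179.9, 0.3, 91.2]
force: [-0.3, -1.3, 0.3]
grip_width: 0.0203
grasp_force: 0.0
scene (233, 209, 48, 39) [0.6755 0.0947] [0.0954 0.0924] 1.9 board [0.0995 0.085 ]
top (277, 167, 39, 37) [0.6795 0.0917] [0.0966 0.0966] 1.4 board [0.1034 0.0819]
top (259, 98, 20, 21) [0.8917 0.1683] [0.0581 0.0505] 1.6 board [0.318  0.1522]
top 0.025 ((0.6815920472145081, 0.09211136400699615), (0.09710690379142761, 0.09703311324119568), 1.4463400840759277)
top 0.032 ((0.6794852018356323, 0.09169882535934448), (0.096628837287426, 0.09655533730983734), 1.4463411569595337)
scene 0.025 ((0.6809471249580383, 0.09200054407119751), (0.09551933407783508, 0.09312961995601654), 1.8606884479522705)
scene 0.032 ((0.6752525568008423, 0.0946287214756012), (0.09486152976751328, 0.09248828142881393), 1.8607442378997803)
```

View pics/f.png

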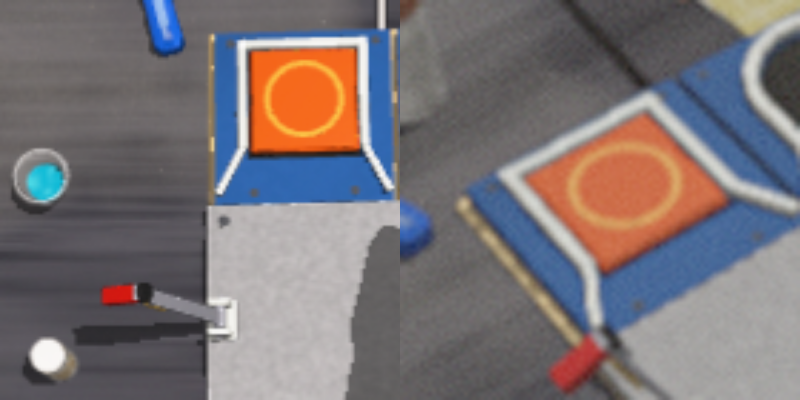

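The coaster lies inside the square pocket. Both views agree only for a top at 25 mm (0.6816/0.0921 against 0.6809/0.0920), which is the height when it is flat on the floor. The finger is open, the cup and vial on the left are in place, and the arm is clear.

```bash
python3 -m jog '[[0,0,0,0,0,0,0.02],[0,0,0,0,0,0,0.02],[0,0,0,0,0,0,0.02]]'; python3 -c "
from cell import env
print(env.sign_off())"
```

```text
time_s: 26.97
tool_pos: [0.5443, -0.1674, 0.0873]
tool_rot: [180.0, 0.0, 92.0]
force: [-0.6, -0.5, 0.2]
grip_width: 0.0197
grasp_force: 0.0
the job is handed in; nothing more can be done
None
```

The job is handed in at about 27 s: the hold-down finger stands open at its stop, the orange coaster lies flat in the square pocket, and the arm touched neither the cups nor the vial (amber cup not re-checked on camera at the end).

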